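Roll a stone tube offcut into its parking stop with a hand float

ROBOT

A 7-joint arm with a two-finger parallel gripper is mounted at the origin on a cart in front of the work surface, level with it; the furniture and walls round the work are solid. World frame = base frame: x ahead of the robot, y to its left, z up, the work surface at z = 0. Lengths are in m, angles in rad, forces in N, time in s.
With the tool pointing down it reaches from about 0.425 to 1.025 m from the base axis. Payload 9.4 kg.
Tool frame: the origin (TCP) lies between the finger pads; the fingertips stand 8 mm ahead of it and the grasp point (between the pads) lies 11 mm behind it (robot.tip_extent is the distance from the TCP to the fingertips, in m); z points along the fingers, y is the direction in which the jaws open and shut (so a half turn about z gives the same grasp; the last joint's range is limited). The gripper opens to 85 mm and grips with 20 to 120 N. Pads are 22 mm wide; open, the fingers measure 114 mm over their backs; the gripper's body (76 mm by 85 mm) begins 54 mm behind the grasp point. The pads swing forward as they close: fully open they stand 13 mm farther back than shut.
Start: joints at [-1.273, 0.599, -0.003, 1.599, 0.002, 0.943, -0.08], TCP at [0.265, 0.675, 0.239] pointing down, gripper open.
Joint ranges: [-2.57, 2.57], [-0.35, 1.97], [-1.29, 1.29], [0.11, 2.56], [-1.05, 4.19], [0.11, 1.86], [-2.63, 2.63]. Speed limits (rad/s): [2.22, 2.22, 3.01, 3.01, 3.14, 3.14, 3.14].

INTERFACE

Orientations are given as a unit quaternion [x, y, z, w].
In Python, from station import robot gives the robot as it stands.
- The arm moves only by the tool jog_arm, never from a script. Its argument "commands" is a list of rows, each a list of 7 numbers: the shift along the tool's x, y, z as a fraction of full scale, then the turn, a rotation vector about the tool's x, y, z as a fraction of full scale, then the opening, from 0 (shut) to 1 (fully open). A call has 1 to 5 rows; each row shifts and turns the pose as measured when the row begins, along the tool's axes as they then stand; what a row does not reach is not made up. Full scale, the value 1, is 300 mm for a shift and pi/2 rad for a turn. A row lasts 1/10 s, in which the tool goes at most 50 mm and 8.59 degrees, less where a joint would pass 70% of its speed; a pose out of reach is approached as far as the arm can. A call with a number of a shift or a turn outside -1 to 1 is refused whole. A call with a gripper value outside its range is refused whole. The fingers move at their own pace and stop on an object; the grip force is fixed at half the most. Time passes only in rows, so rows that do not move let the fingers close. It gives the time, the measured TCP pose, the force and the opening at its end, in the units of the state.
- robot.get_state(): the state, without advancing time (a new reading comes with each control period).
- robot.get_image(name): name is "scene" or "top" or "wrist"; returns a dict with "img" (384x512x3 uint8, red, green, blue), "range_z" (384x512 float32, m along the optical axis (not along the pixel's ray), 0 where there is no reading), "fx", "fy", "cx", "cy" (pixels), "rvec" (rotation vector, rad) and "tvec" (3), from world to camera coordinates, as OpenCV has them. Camera axes: x right, y down, z forward; pixel columns grow to the right and rows downward; lengths in m; the calibration is good to about 2 mm. A picture is of the moment at which its call begins.
- robot.job_done(): hands the job in, once; it reports no verdict.
The state is a dict: "time_s": time; "qpos": joint angles; "joint_vel": joint speeds; "tau": joint torques, N m; "tcp_pos": TCP position; "tool_rot": TCP orientation; "contact_force": force on the tool from outside, world axes, zero at the start; "wrist_torque": the same for the moment, N m; "opening": finger opening in m.
Only numpy, scipy, OpenCV 4.12 (cv2) and the standard library are available. Lean on these libraries where they do the work, as an engineer would, in place of code of your own. Each camera call takes 0.05 s, during which the arm holds its last target.

TASK

Pick up the cork-faced hand float by its upright grip and, with the cork face bearing on top of the stone tube offcut, roll the offcut along the table, over the low keeper strip and home against the wooden rail of the stop, and bed it there with a steady downward push of about 16 N. The stone is brittle: never bear on it with more than 22 N, touch it with nothing but the cork face, and do not lift it. Then lay the float flat on the table, clear of the offcut and the stop, let go of it, and leave the other things alone.

Things in the scene. Friction and masses are not known exactly. Their poses are not given: they have to be found in the camera images.
- stop: parking stop fixed to the table: a wooden rail 220 mm long (x), 22 mm thick (y 0 to 22 mm), 40 mm high, with a low steel keeper strip parallel in front. Origin on the table, middle of the foot of the rail's front face; x along the rail, y through it to the back, so the offcut rolls towards +y. Seated, the offcut lies on the bare table between strip and rail, axis at y -30 to -32 mm.
- keeper (a point): middle of the top of the keeper strip, at y = -47 mm of the stop: a rounded steel strip 3.5 mm high, 9 mm wide, as long as the rail; 3 mm thick straps join it to the rail at both ends
- offcut_center (a point): centre of the lying bored white stone offcut: smooth round tube 60 mm in diameter, 150 mm long, about 0.5 kg, free to roll on the table (centre 30 mm up). x is the tube axis; y and z turn as it rolls. It starts 80 to 115 mm short of its seat, outside the keeper strip, within 4 degrees of parallel to the rail.
- float_grip (a point): grip centre of the hand float, 50 mm above its sole face. A plywood deck 90 (x) by 180 mm (y), its top 24 mm above the sole face, 0.33 kg in all, z up. In its middle stands a wooden grip 70 mm wide (x), 24 mm thick (y), 24 to 74 mm above the sole face; pinch it along y.
- float_sole (a point): centre of the float's cork sole face, straight below the grip centre; axes as the float's. The sole plate sits on rubber mounts under the deck: it gives 1 mm per 8 N, 4 mm at most, then is solid. Rolled under it without slip, the offcut advances half as far as the float, so it works back along the sole.
- plug: bystander: white stone end plug, 66 mm across, 46 mm high, origin under its centre
- marker: bystander: marker pen, 135 mm long, 15 mm high, origin under its centre
- chuck: bystander: small round wooden chuck, 62 mm across, 34 mm high, origin under its centre
Things that resemble listed ones, but are neither listed nor needed, are in the scene too. There is more than one size of the part that bears offcut_center; the job needs the larger.

How it is judged:
On the way, in this order (a step that is already met when the one before it is completed fails the run):
1. the float is off the table in the gripper and its sole bears on top of the offcut, short of the keeper strip (contact force between float and offcut above 1 N and height (world z) of float_sole above 0.05 m and y of offcut_center in the frame of stop below -0.06 m), for 0.1 s.
2. the offcut, home between keeper strip and rail, is bedded by a steady push of the float on its top (contact force between float and offcut above 12 N and y of offcut_center in the frame of stop above -0.0345 m and height (world z) of offcut_center below 0.033 m and height (world z) of float_sole above 0.05 m), for 0.3 s.
At the end, for the whole second after the job is handed in: the offcut lies at rest on the table between keeper strip and rail (axis 26 to 34.5 mm from the rail's face, parallel within 0.06 rad, its middle within 40 mm of the rail's middle); the float lies flat and still on the table, released, touching neither offcut nor stop (y of offcut_center in the frame of stop between -0.0345 and -0.026 m and x of offcut_center in the frame of stop between -0.04 and 0.04 m and height (world z) of offcut_center below 0.033 m and angle between the x axis of offcut_center and the x axis of stop, either way round below 0.06 rad and linear speed of each of offcut, float below 0.02 m/s and height (world z) of float_sole below 0.004 m and angle between float_sole's own z axis and vertical below 0.06 rad and contact force between float and offcut below 0.1 N and contact force between float and stop below 0.1 N).
It fails at once if the float bears on the offcut with more than 22 N (contact force between float and offcut above 22 N).
It fails at once if the robot touches the offcut (contact force between any of the fingers, the arm and offcut above 0.5 N).
It fails at once if the float touches the offcut elsewhere than on top (contact force between float and offcut above 0.5 N and height (world z) of float_sole below 0.048 m).
It fails at once if the offcut is lifted (height (world z) of offcut_center above 0.045 m).
It fails at once if a bystander is moved (distance of any of chuck, plug, marker from where it was at the start of the episode above 0.02 m).
It also fails if it takes over 72 s, if anything falls off the work surface, if the arm or the gripper's body presses on something with over 40 N, if the wrist force passes 120 N, or if a joint passes its speed limit or range.

## Working session

There is one attempt and no reset: what is moved stays moved. The work goes in short steps, Python scripts to look and compute and a tool call to move; the robot and the scene stay as the last step left them, time stands still between calls to the robot, and variables do not carry over. Pictures are saved under pics/ and viewed, and the job is handed in when it is done.

Besides the shell and the picture viewer there is one more tool, called after "Request:" as a command line: name --pt "numbers of a row" for each row, then --argument value for the rest. jog_arm: Moves the arm, as the interface text tells. Shift numbers are shares of 300 mm and turn numbers shares of pi/2 rad, none past 1 either way. Its arguments: {"type":"object","properties":{"commands":{"type":"array","items":{"type":"array","items":{"type":"number"}}}},"required":["commands"]}

```bash
ls; mkdir -p pics; cat > h.py <<'E'
import numpy as np, cv2
from station import robot
from scipy.spatial.transform import Rotation as R
def world(im):
    z=im["range_z"]; h,w=z.shape
    u,v=np.meshgrid(np.arange(w),np.arange(h))
    P=np.stack([(u-im["cx"])/im["fx"]*z,(v-im["cy"])/im["fy"]*z,z],-1)
    M=cv2.Rodrigues(np.array(im["rvec"],float))[0]; t=np.array(im["tvec"],float).ravel()
    W=(P-t)@M; W[z<=0]=np.nan
    return W
def proj(im,p):
    K=np.array([[im["fx"],0,im["cx"]],[0,im["fy"],im["cy"]],[0,0,1.]])
    return cv2.projectPoints(np.atleast_2d(p).astype(float),np.array(im["rvec"],float),np.array(im["tvec"],float),K,None)[0].reshape(-1,2)
def snap(n,f):
    im=robot.get_image(n); cv2.imwrite(f"pics/{f}.png",im["img"][...,::-1]); np.savez(f"pics/{f}.npz",**im); return im
E
python3 - <<'E'
from h import *
for n in("scene","top","wrist"): 
    im=snap(n,n+"0"); print(n,im["fx"],-cv2.Rodrigues(np.array(im["rvec"],float))[0].T@np.array(im["tvec"]).ravel())
print(robot.get_state())
E
```

```text
pics
scene 437.922935514775 [-0.06996362 -0.53367376  0.6731595 ]
top 419.8628795427695 [ 0.51116116 -0.10598233  1.18327739]
wrist 275.68034639050387 [0.18630759 0.70522503 0.37420413]
{'time_s': 0.15, 'qpos': array([-1.27271166,  0.59997496, -0.00249316,  1.59996225,  0.00183036,
        0.94286592, -0.07978501]), 'joint_vel': array([ 2.21521274e-05, -2.38156486e-03, -1.41325455e-03, -3.55398814e-03,
       -3.85957409e-04, -2.30338395e-03, -8.30788291e-05]), 'tau': array([ 2.93400641e-03, -7.77000833e+01,  1.56677943e+00, -2.58235091e+01,
        1.24814597e-02,  6.74511612e-03,  2.48856475e-05]), 'tcp_pos': array([0.265319  , 0.67433896, 0.23858602]), 'tool_rot': array([ 1.86273043e-01,  9.82497831e-01, -6.04537254e-04, -2.89725016e-05]), 'contact_force': array([-0.09840447, -0.34274394,  0.01771035]), 'wrist_torque': array([ 0.02864699,  0.01557331, -0.01834067]), 'opening': 0.08561195483381576}
```

View pics/top0.png

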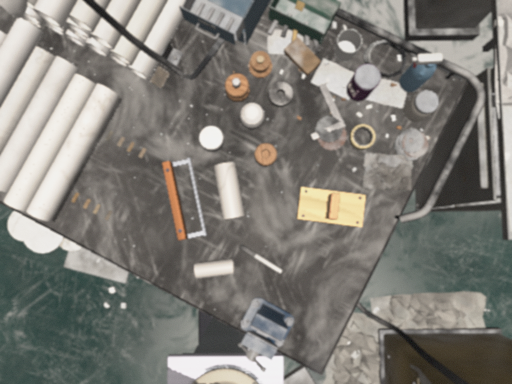

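View pics/scene0.png

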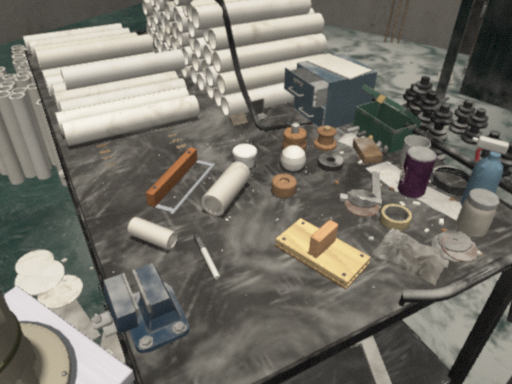

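The top view shows the rail at (175,200) with the keeper at (197,197). Two tubes could be the offcut: a large one at (230,190) and a smaller one at (213,269). The float is at (332,207). The large tube fits (60 x 150 mm, parallel to the rail), and I'll check it with measurements and a crop.

```bash
python3 - <<'E'
from h import *
im=dict(np.load("pics/top0.npz")); W=world(im)
for n,(u,v) in dict(railt=(168,165),railb=(181,235),kt=(189,162),kb=(203,232),oc=(230,190),oct=(227,165),ocb=(234,215),small=(213,269),flo=(332,207),fa=(303,190),fb=(365,192),plug=(211,138),marker=(265,260),chuck=(265,154),ball=(252,115)).items(): print(n,W[v,u].round(4))
c=cv2.resize(im["img"][140:290,140:390],None,fx=3.2,fy=3.2,interpolation=cv2.INTER_CUBIC)
cv2.imwrite("pics/crop0.png",c[...,::-1])
# height-coded
zz=W[...,2]
hm=np.clip(np.nan_to_num(zz)*255/0.1,0,255).astype(np.uint8)
cv2.imwrite("pics/hm0.png",cv2.resize(cv2.applyColorMap(hm[140:290,140:390],cv2.COLORMAP_JET),None,fx=3.2,fy=3.2,interpolation=cv2.INTER_NEAREST))
E
```

```text
railt [0.6752 0.1536 0.0392]
railb [0.4831 0.1166 0.0388]
kt [0.688  0.1016 0.0059]
kb [0.4901 0.0619 0.002 ]
oc [ 0.603  -0.0188  0.0612]
oct [ 0.671  -0.0107  0.059 ]
ocb [ 0.5359 -0.0293  0.0598]
small [0.3911 0.0293 0.0392]
flo [ 0.5548 -0.2889  0.0741]
fa [ 0.6047 -0.2184  0.0206]
fb [ 0.599  -0.3937  0.0044]
plug [0.7471 0.0338 0.0498]
marker [ 0.4124 -0.1114  0.0159]
chuck [ 0.7052 -0.1137  0.0279]
ball [ 0.8071 -0.079   0.0604]
```

View pics/crop0.png

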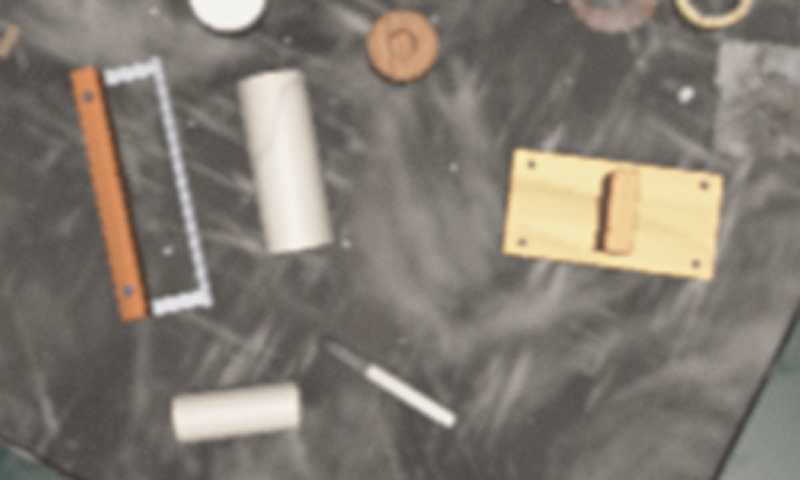

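View pics/hm0.png

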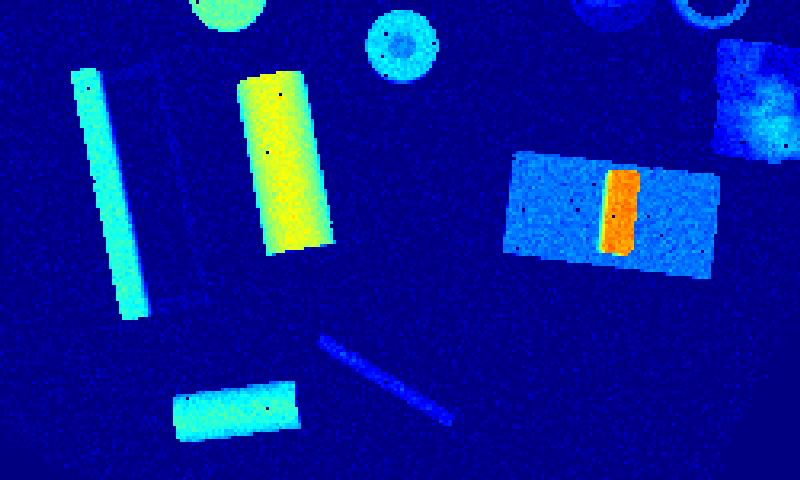

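The crop confirms it. The tube at crop (285,160) is 60 mm high and about 150 mm long, with the rail at (110,195). The other tube at (235,412) is only about 39 mm high. Next I'll fit the poses.

```bash
cat > fit.py <<'E'
from h import *
def rect(W,box,zlo,zhi,er=0):
    u0,u1,v0,v1=box
    P=W[v0:v1,u0:u1].reshape(-1,3); P=P[np.isfinite(P[:,2])&(P[:,2]>zlo)&(P[:,2]<zhi)]
    r=cv2.minAreaRect((P[:,:2]*1000).astype(np.float32)); m=np.median(P,0)
    return r,P.mean(0),len(P),m
def axis(P):
    c=P[:,:2].mean(0); w,V=np.linalg.eigh(np.cov((P[:,:2]-c).T)); return c,V[:,1],np.sqrt(w)
E
python3 - <<'E'
from fit import *
im=dict(np.load("pics/top0.npz")); W=world(im)
def sel(box,zl,zh):
    u0,u1,v0,v1=box;P=W[v0:v1,u0:u1].reshape(-1,3);return P[np.isfinite(P[:,2])&(P[:,2]>zl)&(P[:,2]<zh)]
for n,b,zl,zh in[("rail",(155,190,150,245),.034,.046),("keep",(188,212,150,240),.002,.012),("off",(205,250,155,225),.03,.075),("offtop",(205,250,155,225),.055,.075),("deck",(292,372,180,232),.015,.03),("grip",(292,372,180,232),.065,.085)]:
    P=sel(b,zl,zh); r=cv2.minAreaRect((P[:,:2]*1000).astype(np.float32)); c,a,s=axis(P)
    print(n,len(P),"rect",np.round(r[0],1),np.round(r[1],1),round(r[2],2),"pca",(c*1000).round(1),np.degrees(np.arctan2(a[1],a[0])).round(2),"z",np.median(P[:,2]).round(4))
# keeper by colour
g=im["img"].astype(int); 
E
```

```text
rail 655 rect [579.6 138.5] [220.4  23.3] 12.38 pca [578.4 137.7] -167.83 z 0.0404
keep 730 rect [596.6  72. ] [252.2  65.8] 0.08 pca [593.4  74.5] -179.36 z 0.0034
off 1196 rect [603.8 -12.4] [149.9  59.6] 10.49 pca [603.6 -13.9] -169.79 z 0.0558
offtop 657 rect [603.7 -11.7] [149.8  40.2] 9.94 pca [604.6 -12.5] -169.51 z 0.0591
deck 1837 rect [ 578.4 -304.4] [195.5 132. ] 82.44 pca [ 558.9 -294.2] 84.4 z 0.024
grip 245 rect [ 558.4 -293.8] [24.8 69.6] 82.87 pca [ 558.6 -293.4] 172.73 z 0.0734
```

```bash
cat > plan.py <<'E'
from h import *
def st():
    s=robot.get_state(); Rt=R.from_quat(s["tool_rot"]); M=Rt.as_matrix()
    y=np.degrees(np.arctan2(M[1,1],M[0,1]))
    print("t",round(s["time_s"],2),"tcp",(s["tcp_pos"]*1000).round(1),"yawY",y.round(2),"tilt(z)",M[:,2].round(4),"F",s["contact_force"].round(2),"T",s["wrist_torque"].round(2),"open",round(s["opening"]*1000,1))
    return s,M
def go(target,yaw=None):
    s,M=st(); d=np.array(target)-s["tcp_pos"]; dt=M.T@d
    print("shift total mm",(dt*1000).round(1)," frac total",(dt/.3).round(4),"rows>=",np.ceil(np.linalg.norm(d)/.05))
    if yaw is not None:
        y=np.radians(yaw); yy=np.array([np.cos(y),np.sin(y),0]); z=np.array([0,0,-1.]); T=np.c_[np.cross(yy,z),yy,z]
        rv=R.from_matrix(M.T@T).as_rotvec(); print("turn frac total",(rv/(np.pi/2)).round(4),"deg",np.degrees(rv).round(2))
E
python3 - <<'E'
from plan import *
im=dict(np.load("pics/top0.npz")); W=world(im)
P=W.reshape(-1,3); P=P[np.isfinite(P[:,2])]
a=np.array([.265,.675]);b=np.array([.558,-.294]);d=(b-a)/np.linalg.norm(b-a)
r=P[:,:2]-a; s=r@d; o=abs(r@np.array([-d[1],d[0]]))
for k in np.arange(0,1.02,.1):
    m=(s>k)&(s<k+.1)&(o<.12); print(round(k,1),m.sum(),P[m,2].max().round(3) if m.any() else None)
m=(W[...,2]>.02)&(W[...,2]<.028)&(im["img"][...,2]<160); m[:,:290]=0;m[:,375:]=0;m[:175]=0;m[235:]=0
r=cv2.minAreaRect((W[m][:,:2]*1000).astype(np.float32));print(r)
n,l,stt,c=cv2.connectedComponentsWithStats(m.astype(np.uint8));i=1+stt[1:,4].argmax();Q=W[l==i];print(cv2.minAreaRect((Q[:,:2]*1000).astype(np.float32)))
go([.558,-.294,.239],83)
E
```

```text
0.0 947 -0.762
0.1 506 -0.767
0.2 80 0.0
0.3 729 0.007
0.4 1994 0.009
0.5 2907 0.048
0.6 3135 0.047
0.7 3108 0.066
0.8 3045 0.018
0.9 3117 0.078
1.0 2980 0.079
((584.9028930664062, -308.4236755371094), (201.78355407714844, 145.8459014892578), 82.38751220703125)
((561.7000732421875, -264.080322265625), (52.35837173461914, 57.08169937133789), 11.080185890197754)
t 0.15 tcp [265.3 674.3 238.6] yawY 68.53 tilt(z) [-3.0e-04 -1.2e-03 -1.0e+00] F [-0.1  -0.34  0.02] T [ 0.03  0.02 -0.02] open 85.6
shift total mm [-6.268e+02 -7.940e+02  6.000e-01]  frac total [-2.0894e+00 -2.6467e+00  2.1000e-03] rows>= 21.0
turn frac total [-0.0008  0.     -0.1608] deg [ -0.07   0.   -14.47]
```

Request:
jog_arm --pt "-0.103 -0.13 0 0 0 0 1" --pt "-0.103 -0.13 0 0 0 0 1" --pt "-0.103 -0.13 0 0 0 0 1" --pt "-0.103 -0.13 0 0 0 0 1" --pt "-0.103 -0.13 0 0 0 0 1"

```text
time_s: 0.65
tcp_pos: [0.3343, 0.4384, 0.2352]
tool_rot: [0.181, 0.983, -0.0, -0.002]
contact_force: [1.7, 0.8, 0.1]
opening: 0.0852
```

```bash
python3 -c "
from plan import *
go([.558,-.294,.239],83)"
```

```text
t 0.65 tcp [334.3 438.4 235.2] yawY 69.14 tilt(z) [-0.0032 -0.     -1.    ] F [1.7  0.78 0.1 ] T [-0.01 -0.06  0.01] open 85.2
shift total mm [-469.8 -604.7   -4.5]  frac total [-1.5661 -2.0156 -0.015 ] rows>= 16.0
turn frac total [-0.0005 -0.002  -0.154 ] deg [ -0.05  -0.18 -13.86]
```

Good tracking.

Request:
jog_arm --pt "-0.101 -0.131 0 0 0 0 1" --pt "-0.101 -0.131 0 0 0 0 1" --pt "-0.101 -0.131 0 0 0 0 1" --pt "-0.101 -0.131 0 0 0 0 1" --pt "-0.101 -0.131 0 0 0 0 1"

```text
time_s: 1.15
tcp_pos: [0.4048, 0.1986, 0.2351]
tool_rot: [0.181, 0.984, -0.0, -0.001]
contact_force: [0.2, 0.6, 0.6]
opening: 0.0854
```

Request:
jog_arm --pt "-0.101 -0.131 0 0 0 0 1" --pt "-0.101 -0.131 0 0 0 0 1" --pt "-0.101 -0.131 0 0 0 0 1" --pt "-0.101 -0.131 0 0 0 0 1" --pt "-0.101 -0.131 0 0 0 0 1"

```text
time_s: 1.65
tcp_pos: [0.4755, -0.0413, 0.2356]
tool_rot: [0.18, 0.984, 0.0, -0.0]
contact_force: [1.0, 1.5, -0.1]
opening: 0.0856
```

```bash
python3 -c "
from plan import *
go([.558,-.294,.200],83)"
```

```text
t 1.65 tcp [475.5 -41.3 235.6] yawY 69.26 tilt(z) [-4.e-04  9.e-04 -1.e+00] F [ 1.03  1.54 -0.1 ] T [ 0.09 -0.04  0.  ] open 85.6
shift total mm [-166.7 -207.1   35.4]  frac total [-0.5557 -0.6905  0.1179] rows>= 6.0
turn frac total [ 0.0005 -0.0004 -0.1527] deg [  0.04  -0.03 -13.74]
```

Request:
jog_arm --pt "-0.1 -0.13 0 0 0 0 1" --pt "-0.1 -0.13 0 0 0 0 1" --pt "-0.1 -0.13 0 0 0 0 1" --pt "-0.1 -0.13 0 0 0 0 1" --pt "-0.1 -0.12 0.02 0 0 -0.076 1"

```text
time_s: 2.15
tcp_pos: [0.5476, -0.2798, 0.23]
tool_rot: [0.121, 0.993, 0.001, 0.001]
contact_force: [1.0, 0.8, 0.6]
opening: 0.0852
```

Request:
jog_arm --pt "0 0 0.05 0 0 -0.076 1" --pt "0 0 0 0 0 0 1"

```text
time_s: 2.35
tcp_pos: [0.5476, -0.288, 0.2133]
tool_rot: [0.062, 0.998, -0.001, 0.001]
contact_force: [0.5, 0.9, 0.2]
opening: 0.0854
```

```bash
python3 - <<'E'
from plan import *
go([.558,-.294,.200],83)
im=snap("wrist","w1"); W=world(im)
m=(W[...,2]>.062)&(W[...,2]<.085)
n,l,s,c=cv2.connectedComponentsWithStats(m.astype(np.uint8))
for i in np.argsort(-s[1:,4])[:3]+1: print(s[i],c[i].round(),cv2.minAreaRect((W[l==i][:,:2]*1000).astype(np.float32)),W[l==i].mean(0))
m=(W[...,2]>.018)&(W[...,2]<.03)
n,l,s,c=cv2.connectedComponentsWithStats(m.astype(np.uint8))
for i in np.argsort(-s[1:,4])[:2]+1: print(s[i],c[i].round(),cv2.minAreaRect((W[l==i][:,:2]*1000).astype(np.float32)))
E
```

```text
t 2.35 tcp [ 547.6 -288.   213.3] yawY 82.84 tilt(z) [ 0.0011 -0.002  -1.    ] F [0.49 0.91 0.19] T [0.05 0.08 0.03] open 85.4
shift total mm [-11.   -4.6  13.3]  frac total [-0.0368 -0.0154  0.0444] rows>= 1.0
turn frac total [-0.0011  0.0008 -0.0017] deg [-0.1   0.08 -0.16]
[   0  196   42  176 2869] [ 19. 278.] ((653.8428344726562, -599.9061279296875), (22.636306762695312, 282.5066833496094), 61.51770782470703) [ 0.6346464  -0.58766265  0.06645566]
[ 237  161   23   64 1427] [248. 192.] ((556.5748291015625, -296.11773681640625), (23.66236114501953, 69.20012664794922), 81.77400207519531) [ 0.55391771 -0.29592538  0.07427173]
[ 84 371  39  13 377] [103. 378.] ((804.4928588867188, -535.615234375), (52.02933883666992, 17.419588088989258), 78.6961898803711) [ 0.80325326 -0.53426766  0.06781959]
[ 173  144  153   73 9009] [249. 179.] ((557.0000610351562, -296.4228210449219), (180.4138946533203, 89.95500183105469), 82.32445526123047)
[  95  226   91   52 1959] [133. 246.] ((630.99560546875, -456.32098388671875), (70.78153991699219, 115.8419189453125), 9.714996337890625)
```

View pics/w1.png

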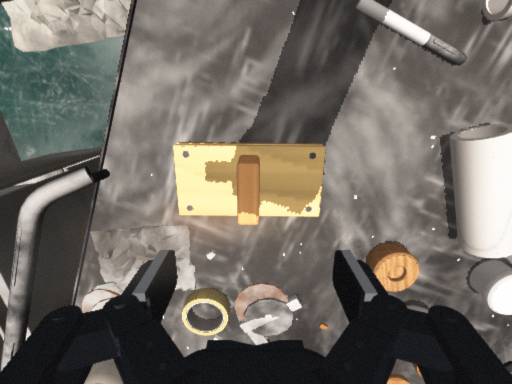

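Wrist view: the float is centred at about (249,180) and its grip at (248,190). The fit gives (557, -296) with yaw 82.4°, which agrees with the top view. I'll descend in stages.

Request:
jog_arm --pt "-0.033 -0.022 0.1 0 0 0.003 1" --pt "0 0 0.15 0 0 0 1" --pt "0 0 0.1 0 0 0 1" --pt "0 0 0 0 0 0 1"

```text
time_s: 2.8
tcp_pos: [0.5602, -0.2944, 0.1114]
tool_rot: [0.072, 0.997, -0.002, 0.005]
contact_force: [-0.6, 0.1, -0.8]
opening: 0.0853
```

```bash
python3 -c "
from plan import *
go([.5577,-.295,.039],82.5)"
```

```text
t 2.8 tcp [ 560.2 -294.4  111.4] yawY 81.73 tilt(z) [ 0.0087 -0.005  -0.9999] F [-0.55  0.11 -0.78] T [0.01 0.07 0.04] open 85.3
shift total mm [ 3.1 -0.7 72.4]  frac total [ 0.0103 -0.0024  0.2412] rows>= 2.0
turn frac total [-0.0024  0.0059 -0.0085] deg [-0.22  0.53 -0.77]
```

Request:
jog_arm --pt "0.01 -0.002 0.08 -0.002 0.006 -0.008 1" --pt "0 0 0.08 0 0 0 1" --pt "0 0 0.05 0 0 0 1" --pt "0 0 0 0 0 0 1"

```text
time_s: 3.2
tcp_pos: [0.5611, -0.2922, 0.0535]
tool_rot: [0.067, 0.998, -0.001, 0.003]
contact_force: [0.6, -0.1, -0.1]
opening: 0.0854
```

```bash
python3 -c "
from plan import *
go([.5577,-.295,.039],82.5)"
```

```text
t 3.2 tcp [ 561.1 -292.2   53.5] yawY 82.28 tilt(z) [ 0.0049 -0.0025 -1.    ] F [ 0.56 -0.06 -0.12] T [-0.01  0.04  0.02] open 85.4
shift total mm [ 3.  -3.2 14.5]  frac total [ 0.0101 -0.0107  0.0483] rows>= 1.0
turn frac total [-0.0012  0.0033 -0.0025] deg [-0.11  0.3  -0.22]
```

Request:
jog_arm --pt "0.01 -0.011 0.045 -0.001 0.004 -0.003 1" --pt "0 0 0 0 0 0 1"

```text
time_s: 3.4
tcp_pos: [0.5588, -0.2953, 0.0418]
tool_rot: [0.065, 0.998, -0.001, 0.001]
contact_force: [0.6, 0.5, -0.3]
opening: 0.0854
```

```bash
python3 -c "
from plan import *
go([.5577,-.295,.039],82.5)"
```

```text
t 3.4 tcp [ 558.8 -295.3   41.8] yawY 82.55 tilt(z) [ 0.0011 -0.0013 -1.    ] F [ 0.6   0.47 -0.31] T [ 0.01  0.06 -0.01] open 85.4
shift total mm [1.2 0.1 2.8]  frac total [0.0039 0.0005 0.0094] rows>= 1.0
turn frac total [-0.0008  0.0008  0.0006] deg [-0.07  0.07  0.05]
```

Request:
jog_arm --pt "0.004 0 0.01 0 0 0 1" --pt "0 0 0 0 0 0 0" --pt "0 0 0 0 0 0 0" --pt "0 0 0 0 0 0 0" --pt "0 0 0 0 0 0 0"

```text
time_s: 3.9
tcp_pos: [0.5585, -0.296, 0.0409]
tool_rot: [0.066, 0.998, -0.001, 0.002]
contact_force: [-0.1, -0.9, 0.1]
opening: 0.0283
```

Request:
jog_arm --pt "0 0 0 0 0 0 0" --pt "0 0 0 0 0 0 0" --pt "0 0 0 0 0 0 0"

```text
time_s: 4.2
tcp_pos: [0.5585, -0.2961, 0.0412]
tool_rot: [0.066, 0.998, -0.001, 0.002]
contact_force: [0.5, 0.4, 0.5]
opening: 0.0236
```

```bash
python3 -c "
from plan import *
go([.5577,-.295,.039],82.5)"
```

```text
t 4.2 tcp [ 558.5 -296.1   41.2] yawY 82.47 tilt(z) [ 0.0041 -0.0026 -1.    ] F [0.55 0.42 0.53] T [ 0.08  0.02 -0.04] open 23.6
shift total mm [1.  1.  2.2]  frac total [0.0032 0.0032 0.0074] rows>= 1.0
turn frac total [-0.0013  0.0028 -0.0004] deg [-0.12  0.25 -0.03]
```

Request:
jog_arm --pt "0 0 -0.05 0 0 0 0" --pt "0 0 -0.1 0 0 0 0" --pt "0 0 -0.12 0 0 0 0" --pt "0 0 -0.08 0 0 0 0" --pt "0 0 0 0 0 0 0"

```text
time_s: 4.7
tcp_pos: [0.5564, -0.2949, 0.1508]
tool_rot: [0.066, 0.998, -0.0, -0.0]
contact_force: [0.3, -0.1, -3.4]
opening: 0.0233
```

```bash
python3 -c "
from plan import *
go([.6172,-.0811,.14],101)
im=snap('wrist','w2')"
```

```text
t 4.7 tcp [ 556.4 -294.9  150.8] yawY 82.49 tilt(z) [-4.e-04 -6.e-04 -1.e+00] F [ 0.28 -0.06 -3.44] T [-0.04 -0.09  0.04] open 23.3
shift total mm [-32.3 219.9  10.6]  frac total [-0.1076  0.7331  0.0354] rows>= 5.0
turn frac total [-0.0003 -0.0003 -0.2057] deg [ -0.03  -0.03 -18.51]
```

View pics/w2.png

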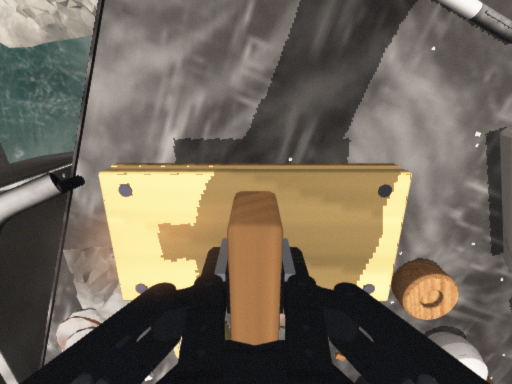

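The float is held level, with its grip between the pads at about (255,260). I'll carry it over to the offcut.

Request:
jog_arm --pt "-0.02 0.12 0 0 0 0 0" --pt "-0.02 0.13 0 0 0 0 0" --pt "-0.02 0.13 0 0 0 0 0" --pt "-0.02 0.13 0 0 0 0 0" --pt "-0.02 0.13 0 0 0 -0.08 0"

```text
time_s: 5.25
tcp_pos: [0.607, -0.1104, 0.1432]
tool_rot: [0.009, 1.0, -0.002, -0.005]
contact_force: [0.6, -0.1, -3.4]
opening: 0.0233
```

Request:
jog_arm --pt "0 0.03 0 0 0 -0.07 0" --pt "0 0 0 0 0 -0.06 0" --pt "0 0 0 0 0 0 0"

```text
time_s: 5.55
tcp_pos: [0.6068, -0.0905, 0.1384]
tool_rot: [-0.105, 0.994, 0.002, -0.008]
contact_force: [0.4, -0.1, -3.7]
opening: 0.0235
```

```bash
python3 -c "
from plan import *
go([.6172,-.0811,.115],101)"
```

```text
t 5.55 tcp [606.8 -90.5 138.4] yawY 102.02 tilt(z) [-0.0166  0.0018 -0.9999] F [ 0.38 -0.06 -3.7 ] T [-0.04 -0.05 -0.02] open 23.5
shift total mm [-12.5   6.9  23.2]  frac total [-0.0418  0.023   0.0775] rows>= 1.0
turn frac total [ 0.0033 -0.0101  0.0114] deg [ 0.29 -0.91  1.03]
```

Request:
jog_arm --pt "-0.042 0.023 0.04 0.003 -0.01 0.01 0" --pt "0 0 0.04 0 0 0 0" --pt "0 0 0 0 0 0 0"

```text
time_s: 5.85
tcp_pos: [0.6153, -0.0825, 0.1106]
tool_rot: [-0.093, 0.996, 0.0, -0.002]
contact_force: [-0.9, -1.3, -3.7]
opening: 0.0238
```

```bash
python3 -c "
from plan import *
go([.6172,-.0811,.105],101)
im=snap('scene','s2')
cv2.imwrite('pics/s2c.png',cv2.resize(im['img'][100:300,100:400],None,fx=2.6,fy=2.6,interpolation=2)[...,::-1])
"
```

```text
t 5.85 tcp [615.3 -82.5 110.6] yawY 100.63 tilt(z) [-0.0049  0.     -1.    ] F [-0.91 -1.33 -3.7 ] T [-0.06  0.01 -0.01] open 23.8
shift total mm [-2.2  1.   5.6]  frac total [-0.0072  0.0032  0.0188] rows>= 1.0
turn frac total [ 0.0006 -0.0031 -0.0041] deg [ 0.06 -0.28 -0.37]
```

View pics/s2c.png

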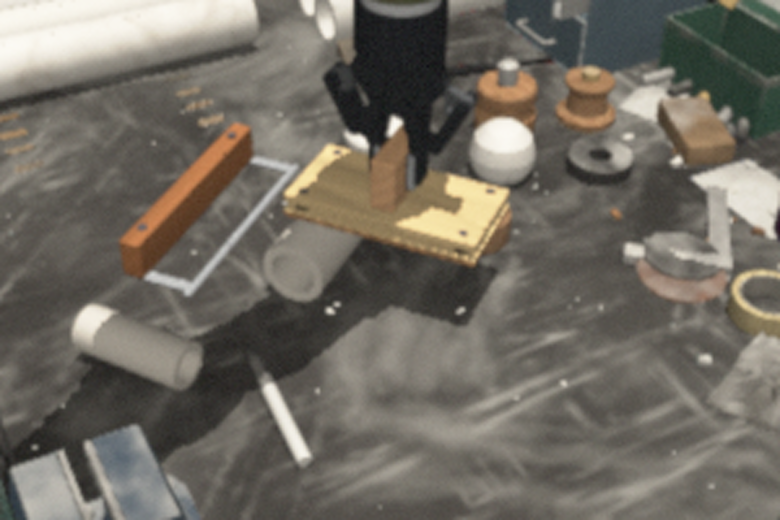

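The float sits just above the offcut, which is near its front end as I wanted. Now small steps down.

Request:
jog_arm --pt "-0.007 0.003 0.015 0 -0.003 -0.004 0" --pt "0 0 0.005 0 0 0 0" --pt "0 0 0.002 0 0 0 0"

```text
time_s: 6.2
tcp_pos: [0.6172, -0.0827, 0.1046]
tool_rot: [-0.095, 0.996, 0.0, 0.0]
contact_force: [-0.1, 0.4, -3.2]
opening: 0.0233
```

Request:
jog_arm --pt "0 0 0.002 0 0 0 0" --pt "0 0 0.002 0 0 0 0"

```text
time_s: 6.4
tcp_pos: [0.6173, -0.0832, 0.1038]
tool_rot: [-0.094, 0.996, 0.0, 0.001]
contact_force: [-0.5, -0.7, -2.8]
opening: 0.0234
```

```bash
python3 -c "
from plan import *
go([.6172,-.0811,.101],101)"
```

```text
t 6.4 tcp [617.3 -83.2 103.8] yawY 100.81 tilt(z) [ 1.1e-03  3.0e-04 -1.0e+00] F [-0.47 -0.65 -2.82] T [-0.06  0.02  0.04] open 23.4
shift total mm [-0.3  2.1  2.8]  frac total [-0.001   0.007   0.0094] rows>= 1.0
turn frac total [ 0.      0.0007 -0.0021] deg [ 0.    0.06 -0.19]
```

Request:
jog_arm --pt "0 0 0.003 0 0 0 0" --pt "0 0 0.003 0 0 0 0"

```text
time_s: 6.6
tcp_pos: [0.6175, -0.0834, 0.1023]
tool_rot: [-0.094, 0.996, 0.0, 0.001]
contact_force: [-0.4, -0.4, -3.5]
opening: 0.0237
```

Request:
jog_arm --pt "0 0 0.003 0 0 0 0" --pt "0 0 0.003 0 0 0 0"

```text
time_s: 6.8
tcp_pos: [0.6176, -0.0833, 0.1007]
tool_rot: [-0.094, 0.996, -0.0, 0.001]
contact_force: [-1.7, -0.2, 2.1]
opening: 0.0232
```

Request:
jog_arm --pt "0 0 0 0 0 0 0"

```text
time_s: 6.9
tcp_pos: [0.6176, -0.0833, 0.1009]
tool_rot: [-0.094, 0.996, 0.0, 0.001]
contact_force: [-1.0, 0.6, 1.7]
opening: 0.0232
```

Request:
jog_arm --pt "0 0 0 0 0 0 0"

```text
time_s: 7.0
tcp_pos: [0.6175, -0.0833, 0.101]
tool_rot: [-0.094, 0.996, -0.0, 0.001]
contact_force: [-1.4, 0.7, -0.3]
opening: 0.0233
```

```bash
python3 -c "
from plan import *
go([.6172,-.0811,.101],101)"
```

```text
t 7.0 tcp [617.5 -83.3 101. ] yawY 100.8 tilt(z) [ 2.2e-03  2.0e-04 -1.0e+00] F [-1.44  0.66 -0.29] T [0.18 0.22 0.03] open 23.3
shift total mm [-0.1  2.3  0. ]  frac total [-0.0003  0.0075  0.0002] rows>= 1.0
turn frac total [-0.0001  0.0014 -0.0022] deg [-0.01  0.13 -0.2 ]
```

Request:
jog_arm --pt "0 0.01 0.002 0 0 0 0" --pt "0 0.02 0.001 0 0 0 0"

```text
time_s: 7.2
tcp_pos: [0.616, -0.0751, 0.1005]
tool_rot: [-0.093, 0.996, -0.0, 0.001]
contact_force: [-1.2, 0.1, 2.5]
opening: 0.0236
```

Request:
jog_arm --pt "0 0.025 0.001 0 0 0 0" --pt "0 0.025 0.001 0 0 0 0"

```text
time_s: 7.4
tcp_pos: [0.6131, -0.0591, 0.1004]
tool_rot: [-0.093, 0.996, -0.0, 0.002]
contact_force: [-1.6, -0.3, 4.2]
opening: 0.0235
```

```bash
python3 -c "
from plan import *
go([.6172,-.0811,.101],101)"
```

```text
t 7.4 tcp [613.1 -59.1 100.4] yawY 100.72 tilt(z) [ 3.3e-03 -1.0e-04 -1.0e+00] F [-1.6  -0.29  4.2 ] T [0.37 0.39 0.09] open 23.5
shift total mm [  0.  -22.4  -0.6]  frac total [ 0.0001 -0.0748 -0.002 ] rows>= 1.0
turn frac total [-0.0005  0.0021 -0.0031] deg [-0.04  0.19 -0.28]
```

Request:
jog_arm --pt "0 0.03 0 0 0.002 -0.001 0" --pt "0 0.03 0 0 0.001 -0.001 0"

```text
time_s: 7.6
tcp_pos: [0.6098, -0.0394, 0.1007]
tool_rot: [-0.095, 0.995, -0.0, -0.0]
contact_force: [-0.8, 0.1, 2.3]
opening: 0.0231
```

Request:
jog_arm --pt "0 0.03 0 0 0.001 0 0" --pt "0 0.03 0 0 0.001 0 0"

```text
time_s: 7.8
tcp_pos: [0.6063, -0.0193, 0.1008]
tool_rot: [-0.096, 0.995, -0.0, -0.002]
contact_force: [-0.5, -0.4, 3.4]
opening: 0.0232
```

```bash
cat > obs.py <<'E'
from plan import *
def obs(tag):
    s,M=st(); im=snap("top",tag); 
    W=world(im); P=W.reshape(-1,3); P=P[np.isfinite(P[:,2])]
    a=np.radians(12.2); X=np.array([np.cos(a),np.sin(a)]);Y=np.array([-np.sin(a),np.cos(a)]);o=np.array([.5813,.1272])
    r=P[:,:2]-o; return im,P,r@X,r@Y
E
python3 -c "
from obs import *
im,P,x,y=obs('t3'); go([0,0,0],101)
im=snap('scene','s3')
cv2.imwrite('pics/s3c.png',cv2.resize(im['img'][100:300,100:400],None,fx=2.6,fy=2.6,interpolation=2)[...,::-1])
"
```

```text
t 7.8 tcp [606.3 -19.3 100.8] yawY 100.99 tilt(z) [-0.0033 -0.0011 -1.    ] F [-0.51 -0.4   3.41] T [0.2  0.   0.01] open 23.2
t 7.85 tcp [606.  -17.  100.7] yawY 101.11 tilt(z) [-3.8e-03  3.0e-04 -1.0e+00] F [-2.27  2.28  2.64] T [ 0.5   0.15 -0.02] open 23.3
shift total mm [591.  133.3 103. ]  frac total [1.9699 0.4444 0.3434] rows>= 13.0
turn frac total [ 0.0006 -0.0023  0.0012] deg [ 0.06 -0.21  0.11]
```

View pics/s3c.png

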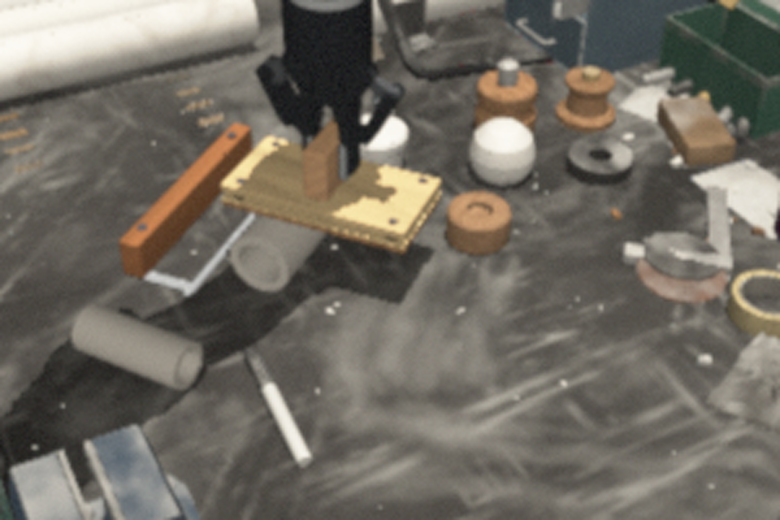

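View pics/t3.png

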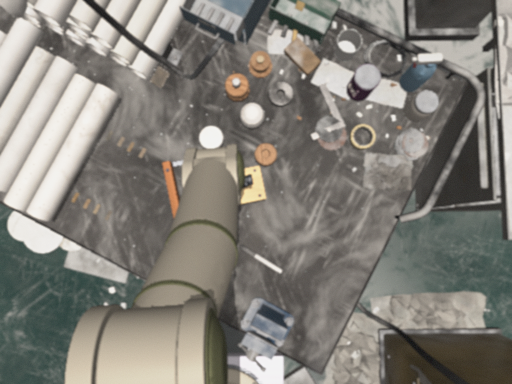

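The scene view shows the offcut end at crop (262,260) rolling along under the float and still short of the strip. I'll continue.

Request:
jog_arm --pt "0 0.03 0 0 -0.001 0 0" --pt "0 0.03 0.0005 0 0 0 0"

```text
time_s: 8.1
tcp_pos: [0.6029, -0.001, 0.1006]
tool_rot: [-0.096, 0.995, -0.0, -0.001]
contact_force: [-0.6, -0.4, 2.8]
opening: 0.0236
```

Request:
jog_arm --pt "0 0.03 0.0005 0 0 0 0" --pt "0 0.03 0.0005 0 0 0 0"

```text
time_s: 8.3
tcp_pos: [0.5994, 0.0179, 0.1005]
tool_rot: [-0.095, 0.995, -0.0, -0.0]
contact_force: [-1.1, -0.4, 5.6]
opening: 0.0235
```

Request:
jog_arm --pt "0 0.03 0.0005 0 0 0 0" --pt "0 0.03 0.0005 0 0 0 0"

```text
time_s: 8.5
tcp_pos: [0.5959, 0.0373, 0.1004]
tool_rot: [-0.096, 0.995, -0.0, -0.0]
contact_force: [-1.6, -0.0, 5.0]
opening: 0.0232
```

```bash
python3 -c "
from plan import *
go([.6172,-.0811,.101],101)
im=snap('scene','s4')
cv2.imwrite('pics/s4c.png',cv2.resize(im['img'][130:270,120:300],None,fx=4,fy=4,interpolation=2)[...,::-1])
"
```

```text
t 8.5 tcp [595.9  37.3 100.4] yawY 100.96 tilt(z) [ 0.e+00 -8.e-04 -1.e+00] F [-1.64 -0.01  4.98] T [ 0.02 -0.   -0.  ] open 23.2
shift total mm [   1.6 -120.3   -0.5]  frac total [ 0.0053 -0.4011 -0.0016] rows>= 3.0
turn frac total [-0.0005 -0.0001 -0.0004] deg [-0.05 -0.01 -0.04]
```

View pics/s4c.png

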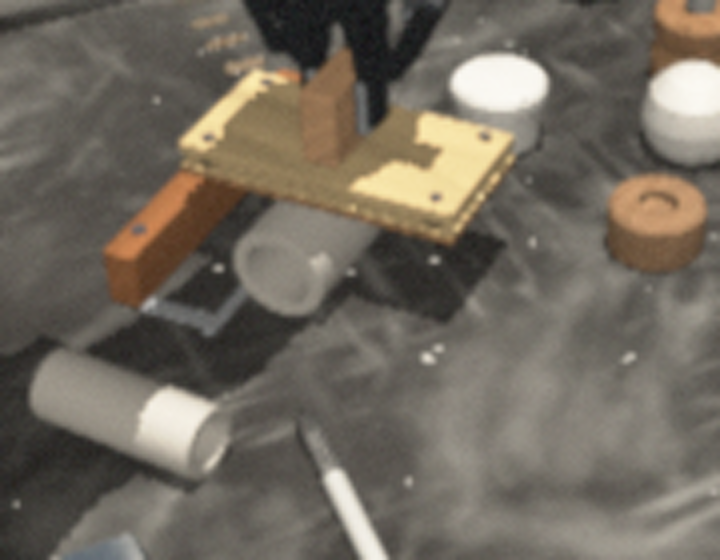

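```bash
cat > cyl.py <<'E'
from obs import *
from scipy.optimize import least_squares
def cyl(tag,yg):
    im=snap("scene",tag); W=world(im); P=W.reshape(-1,3); P=P[np.isfinite(P[:,2])]
    a=np.radians(12.2); X=np.array([np.cos(a),np.sin(a)]);Y=np.array([-np.sin(a),np.cos(a)]);o=np.array([.5813,.1272])
    r=P[:,:2]-o; x=r@X;y=r@Y;z=P[:,2]
    for it in range(2):
        m=(x>-.1)&(x<.08)&(abs(np.hypot(y-yg,z-.03)-.03)<.008)&(z>.008)&(z<.056)
        f=lambda p: np.hypot(y[m]-p[0]-p[2]*x[m],z[m]-p[1])-.03
        s=least_squares(f,[yg,.03,0],loss="soft_l1",f_scale=.002); yg=s.x[0]
    print("cyl y,z,slope",(s.x*1000).round(1),m.sum(),"xmin",np.percentile(x[m],1).round(3),"rms",(1000*f(s.x).std()).round(2))
    return im
if __name__=="__main__":
    import sys; 
    im=cyl(sys.argv[1],float(sys.argv[2])); st()
    cv2.imwrite(f'pics/{sys.argv[1]}c.png',cv2.resize(im['img'][130:270,120:300],None,fx=4,fy=4,interpolation=2)[...,::-1])
E
python3 cyl.py s5 -0.08; python3 - <<'E'
E
```

```text
cyl y,z,slope [-80.   29.3  -3.4] 431 xmin -0.084 rms 2.94
t 8.6 tcp [595.6  39.  100.4] yawY 101.08 tilt(z) [-3.e-04  2.e-04 -1.e+00] F [-0.71 -0.61  6.07] T [ 0.09  0.03 -0.04] open 23.2
```

Request:
jog_arm --pt "0 0.03 0 0 0 0 0" --pt "0 0.03 0.0005 0 0 0 0"

```text
time_s: 8.8
tcp_pos: [0.5923, 0.0572, 0.1005]
tool_rot: [-0.096, 0.995, -0.0, 0.0]
contact_force: [-1.4, -0.1, 4.1]
opening: 0.0231
```

Request:
jog_arm --pt "0 0.02 0.0005 0 0 0 0"

```text
time_s: 8.9
tcp_pos: [0.591, 0.0644, 0.1004]
tool_rot: [-0.096, 0.995, -0.0, 0.0]
contact_force: [-1.2, -0.7, 5.0]
opening: 0.0234
```

```bash
python3 cyl.py s6 -0.067
```

```text
cyl y,z,slope [-67.3  28.6  -2.4] 440 xmin -0.084 rms 3.05
t 8.95 tcp [590.7  65.9 100.4] yawY 101.13 tilt(z) [ 5.e-04  9.e-04 -1.e+00] F [-1.13  2.07  6.59] T [ 0.03  0.08 -0.09] open 23.3
```

Request:
jog_arm --pt "0 0.02 0 0 0 0 0"

```text
time_s: 9.05
tcp_pos: [0.5898, 0.072, 0.1005]
tool_rot: [-0.097, 0.995, 0.0, 0.001]
contact_force: [3.0, -1.9, 6.0]
opening: 0.0233
```

Request:
jog_arm --pt "0 0.015 0 0 0 0 0"

```text
time_s: 9.15
tcp_pos: [0.5894, 0.0774, 0.1009]
tool_rot: [-0.097, 0.995, 0.0, 0.001]
contact_force: [2.0, -2.0, 8.5]
opening: 0.0232
```

Request:
jog_arm --pt "0 0.012 0.0005 0 0 0 0"

```text
time_s: 9.25
tcp_pos: [0.5889, 0.081, 0.1011]
tool_rot: [-0.097, 0.995, -0.0, 0.001]
contact_force: [0.3, -3.6, 10.3]
opening: 0.023
```

Request:
jog_arm --pt "0 0.012 -0.001 0 0 0 0"

```text
time_s: 9.35
tcp_pos: [0.5881, 0.0844, 0.1017]
tool_rot: [-0.097, 0.995, -0.001, 0.001]
contact_force: [-1.6, -3.0, 9.5]
opening: 0.0231
```

```bash
python3 cyl.py s7 -0.058
```

```text
cyl y,z,slope [-57.8  30.4  -7.7] 357 xmin -0.083 rms 2.74
t 9.4 tcp [587.9  85.3 101.8] yawY 101.23 tilt(z) [ 2.8e-03 -8.0e-04 -1.0e+00] F [-1.98 -2.87 10.36] T [-1.03  0.91 -0.  ] open 23.2
```

Request:
jog_arm --pt "0 0.012 -0.0015 0 0 0 0"

```text
time_s: 9.5
tcp_pos: [0.5871, 0.0884, 0.1026]
tool_rot: [-0.098, 0.995, -0.001, 0.001]
contact_force: [1.1, -2.8, 7.6]
opening: 0.0235
```

Request:
jog_arm --pt "0 0.012 -0.0015 0 0 0 0"

```text
time_s: 9.6
tcp_pos: [0.5864, 0.0922, 0.1032]
tool_rot: [-0.098, 0.995, -0.001, 0.001]
contact_force: [1.6, -1.3, 5.4]
opening: 0.0236
```

```bash
python3 cyl.py s8 -0.055
```

```text
cyl y,z,slope [-53.8  31.2 -11.5] 345 xmin -0.082 rms 2.75
t 9.65 tcp [586.1  93.  103.3] yawY 101.24 tilt(z) [ 0.0027 -0.0019 -1.    ] F [-1.57 -0.51  6.03] T [-0.37  0.52 -0.11] open 23.3
```

Request:
jog_arm --pt "0 0.013 0 0 0 0 0"

```text
time_s: 9.75
tcp_pos: [0.5854, 0.0967, 0.1034]
tool_rot: [-0.098, 0.995, -0.001, 0.001]
contact_force: [-3.0, -0.6, 6.7]
opening: 0.0234
```

Request:
jog_arm --pt "0 0.013 0 0 0 0 0"

```text
time_s: 9.85
tcp_pos: [0.5846, 0.1012, 0.1036]
tool_rot: [-0.098, 0.995, -0.002, 0.001]
contact_force: [-0.8, -1.3, 6.7]
opening: 0.0232
```

Request:
jog_arm --pt "0 0.013 0 0 0 0 0"

```text
time_s: 9.95
tcp_pos: [0.5836, 0.1056, 0.1036]
tool_rot: [-0.098, 0.995, -0.002, 0.001]
contact_force: [-2.2, -0.9, 5.2]
opening: 0.0233
```

```bash
python3 cyl.py s9 -0.049
```

```text
cyl y,z,slope [-46.9  31.3  -9.9] 328 xmin -0.083 rms 2.64
t 10.0 tcp [583.4 106.7 103.7] yawY 101.31 tilt(z) [ 0.0029 -0.0022 -1.    ] F [-2.35  0.85  6.33] T [-0.18  0.45 -0.11] open 23.4
```

View pics/s9c.png

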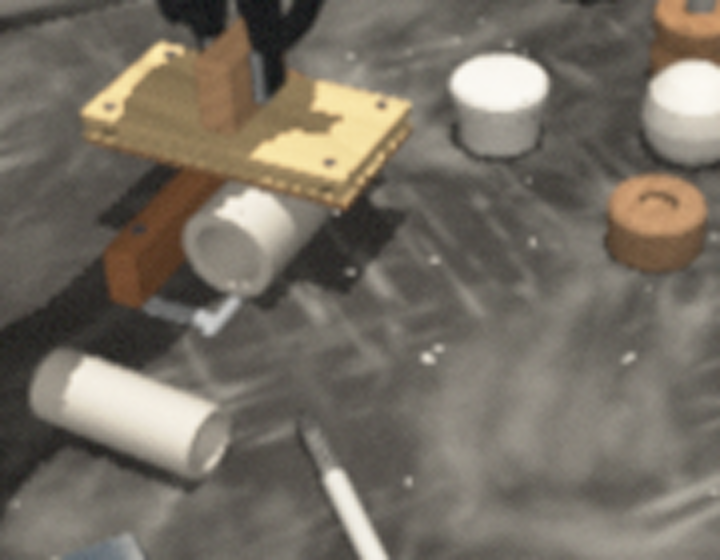

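The offcut is on the crest of the strip, with its end at crop (228,250). Now easing it down into the seat.

Request:
jog_arm --pt "0 0.013 0 0 0 0 0"

```text
time_s: 10.1
tcp_pos: [0.5825, 0.1109, 0.1037]
tool_rot: [-0.099, 0.995, -0.001, 0.001]
contact_force: [-2.4, -0.1, 5.1]
opening: 0.0235
```

Request:
jog_arm --pt "0 0.013 0.001 0 0 0 0"

```text
time_s: 10.2
tcp_pos: [0.5814, 0.1157, 0.1034]
tool_rot: [-0.099, 0.995, -0.001, 0.001]
contact_force: [-3.7, 0.9, 5.5]
opening: 0.023
```

Request:
jog_arm --pt "0 0.013 0.002 0 0 0 0"

```text
time_s: 10.3
tcp_pos: [0.5804, 0.1205, 0.1028]
tool_rot: [-0.099, 0.995, -0.001, 0.001]
contact_force: [-1.8, 1.4, 5.0]
opening: 0.0232
```

Request:
jog_arm --pt "0 0.013 0.002 0 0 0 0"

```text
time_s: 10.4
tcp_pos: [0.5793, 0.1254, 0.1021]
tool_rot: [-0.099, 0.995, -0.001, 0.001]
contact_force: [-2.1, 2.1, 5.9]
opening: 0.0233
```

```bash
python3 cyl.py s10 -0.038
```

```text
cyl y,z,slope [-37.5  30.7 -31.6] 512 xmin -0.096 rms 3.85
t 10.45 tcp [579.  126.5 102. ] yawY 101.48 tilt(z) [ 2.3e-03 -9.0e-04 -1.0e+00] F [-3.09  2.54  5.45] T [0.29 0.39 0.02] open 23.4
```

Request:
jog_arm --pt "0 0.013 0.002 0 0 0 0"

```text
time_s: 10.55
tcp_pos: [0.5781, 0.131, 0.1014]
tool_rot: [-0.1, 0.995, -0.0, 0.001]
contact_force: [-1.0, 1.9, 4.0]
opening: 0.0233
```

Request:
jog_arm --pt "0 0.013 0.002 0 0 0 0"

```text
time_s: 10.65
tcp_pos: [0.5774, 0.1358, 0.1007]
tool_rot: [-0.101, 0.995, -0.0, 0.001]
contact_force: [1.1, -1.4, 2.8]
opening: 0.0232
```

Request:
jog_arm --pt "0 0.012 0.001 0 0 0 0"

```text
time_s: 10.75
tcp_pos: [0.5768, 0.1391, 0.1003]
tool_rot: [-0.101, 0.995, -0.001, 0.002]
contact_force: [0.3, -4.0, 4.8]
opening: 0.0236
```

```bash
python3 cyl.py s11 -0.032
```

```text
cyl y,z,slope [-31.4  29.8 -12.7] 612 xmin -0.098 rms 3.3
t 10.8 tcp [576.7 139.7 100.3] yawY 101.58 tilt(z) [ 3.e-03 -8.e-04 -1.e+00] F [ 0.31 -2.17  5.14] T [-1.04 -0.25  0.03] open 23.5
```

View pics/s11c.png

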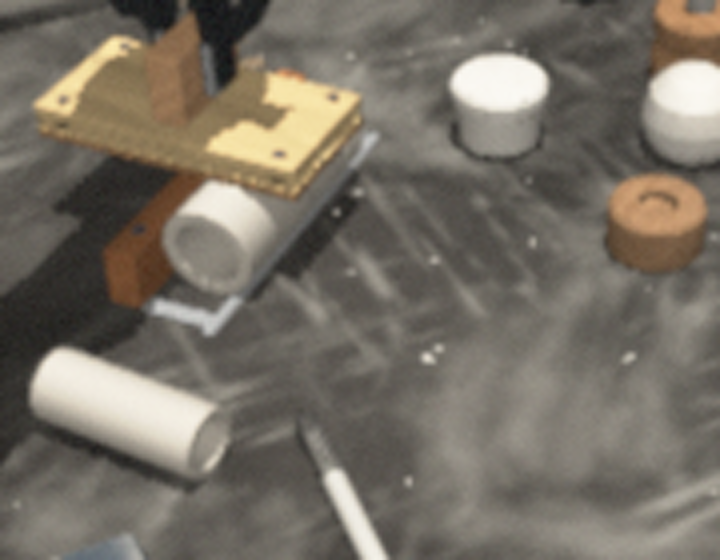

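The offcut is home: its end is at crop (220,240) between rail and strip, and the fit gives y ≈ -31 mm. It now sits about 45 mm behind the float's centre. I'll lift off, re-centre and then do the bedding push, so it carries no moment.

Request:
jog_arm --pt "0 0 -0.02 0 0 0 0" --pt "0 0 -0.05 0 0 0 0" --pt "0 -0.05 0 0 0 0 0" --pt "0 -0.05 0 0 0 0 0" --pt "0 -0.05 0 0 0 0 0"

```text
time_s: 11.3
tcp_pos: [0.5832, 0.0947, 0.1196]
tool_rot: [-0.102, 0.995, -0.001, -0.002]
contact_force: [-0.3, -0.0, -3.0]
opening: 0.0234
```

```bash
python3 -c "
from plan import *
go([.586,.0985,.103],102)"; python3 cyl.py s12 -0.032
```

```text
t 11.3 tcp [583.2  94.7 119.6] yawY 101.77 tilt(z) [-0.0034 -0.0014 -1.    ] F [-0.32 -0.04 -3.03] T [-0.02 -0.03 -0.01] open 23.4
shift total mm [-3.6  3.2 16.5]  frac total [-0.0119  0.0106  0.0552] rows>= 1.0
turn frac total [-0.0004 -0.0023 -0.0026] deg [-0.04 -0.21 -0.23]
cyl y,z,slope [-31.1  29.5  -8.4] 628 xmin -0.099 rms 3.26
t 11.35 tcp [583.6  90.7 119.5] yawY 101.55 tilt(z) [-0.0035 -0.0038 -1.    ] F [ 0.74 -3.61 -2.46] T [-0.35 -0.01 -0.01] open 23.2
```

View pics/s12c.png

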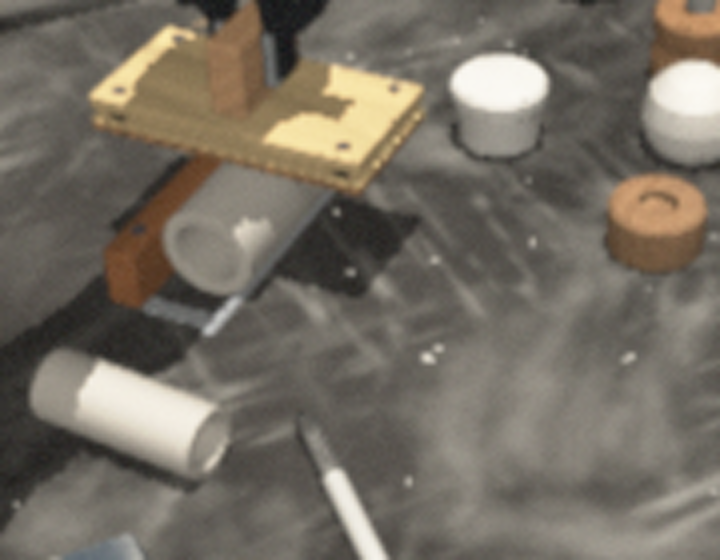

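Request:
jog_arm --pt "0 0.018 0.035 0 -0.002 -0.003 0" --pt "0 0 0.013 0 0 0 0" --pt "0 0 0 0 0 0 0"

```text
time_s: 11.65
tcp_pos: [0.5821, 0.0931, 0.1025]
tool_rot: [-0.101, 0.995, -0.002, -0.001]
contact_force: [-0.1, -0.1, -3.9]
opening: 0.0233
```

```bash
python3 -c "
from plan import *
go([.583,.096,.102],102)"
```

```text
t 11.65 tcp [582.1  93.1 102.5] yawY 101.58 tilt(z) [-0.0022 -0.0037 -1.    ] F [-0.08 -0.14 -3.85] T [-0.01 -0.05  0.01] open 23.3
shift total mm [-1.5  2.7  0.5]  frac total [-0.0049  0.009   0.0017] rows>= 1.0
turn frac total [-0.002  -0.0019 -0.0047] deg [-0.18 -0.17 -0.42]
```

Request:
jog_arm --pt "0 0.006 0.002 -0.002 -0.001 0 0" --pt "0 0 0.003 0 0 0 0"

```text
time_s: 11.85
tcp_pos: [0.5814, 0.0954, 0.1005]
tool_rot: [-0.101, 0.995, -0.0, -0.001]
contact_force: [-2.4, -1.9, 5.8]
opening: 0.0232
```

Request:
jog_arm --pt "0 0 0.003 0 0 0 0"

```text
time_s: 11.95
tcp_pos: [0.5814, 0.0954, 0.1002]
tool_rot: [-0.101, 0.995, -0.0, -0.001]
contact_force: [-2.2, -2.1, 8.3]
opening: 0.023
```

Request:
jog_arm --pt "0 0 0.002 0 0 0 0"

```text
time_s: 12.05
tcp_pos: [0.5815, 0.0954, 0.1003]
tool_rot: [-0.101, 0.995, -0.0, -0.001]
contact_force: [-3.0, -2.7, 6.8]
opening: 0.0235
```

Request:
jog_arm --pt "0 0 0.004 0 0 0 0"

```text
time_s: 12.15
tcp_pos: [0.5814, 0.0954, 0.1]
tool_rot: [-0.101, 0.995, -0.0, -0.0]
contact_force: [-3.9, -2.8, 9.1]
opening: 0.0235
```

Request:
jog_arm --pt "0 0 0.004 0 0 0 0"

```text
time_s: 12.25
tcp_pos: [0.5814, 0.0954, 0.0998]
tool_rot: [-0.102, 0.995, -0.0, -0.0]
contact_force: [-3.1, -1.8, 11.1]
opening: 0.0233
```

Request:
jog_arm --pt "0 0 0.0045 0 0 0 0"

```text
time_s: 12.35
tcp_pos: [0.5814, 0.0954, 0.0996]
tool_rot: [-0.101, 0.995, -0.0, 0.0]
contact_force: [-4.8, -1.5, 12.7]
opening: 0.0234
```

Request:
jog_arm --pt "0 0 0.004 0 0 0 0"

```text
time_s: 12.45
tcp_pos: [0.5814, 0.0954, 0.0996]
tool_rot: [-0.102, 0.995, -0.0, 0.0]
contact_force: [-3.7, -2.9, 10.6]
opening: 0.0235
```

Request:
jog_arm --pt "0 0 0.004 0 0 0 0"

```text
time_s: 12.55
tcp_pos: [0.5814, 0.0954, 0.0997]
tool_rot: [-0.101, 0.995, -0.0, 0.001]
contact_force: [-3.9, -1.2, 12.2]
opening: 0.023
```

Request:
jog_arm --pt "0 0 0.004 0 0 0 0"

```text
time_s: 12.65
tcp_pos: [0.5814, 0.0954, 0.0997]
tool_rot: [-0.102, 0.995, -0.0, 0.001]
contact_force: [-3.6, -1.2, 10.4]
opening: 0.0231
```

Request:
jog_arm --pt "0 0 0.004 0 0 0 0"

```text
time_s: 12.75
tcp_pos: [0.5813, 0.0954, 0.0997]
tool_rot: [-0.101, 0.995, -0.0, 0.002]
contact_force: [-3.0, -2.7, 11.5]
opening: 0.0234
```

```bash
python3 cyl.py s13 -0.032
```

```text
cyl y,z,slope [-31.7  29.9 -14.5] 498 xmin -0.098 rms 3.61
t 12.8 tcp [581.4  95.4  99.7] yawY 101.65 tilt(z) [ 3.3e-03 -6.0e-04 -1.0e+00] F [-3.68 -2.05 11.31] T [-0.45  0.76 -0.12] open 23.5
```

Request:
jog_arm --pt "0 0 0.005 0 0 0 0"

```text
time_s: 12.9
tcp_pos: [0.5814, 0.0954, 0.0995]
tool_rot: [-0.101, 0.995, -0.001, 0.002]
contact_force: [-4.2, -1.2, 12.4]
opening: 0.0233
```

Request:
jog_arm --pt "0 0 0.0045 0 0 0 0" --pt "0 0 0.0045 0 0 0 0"

```text
time_s: 13.1
tcp_pos: [0.5813, 0.0954, 0.0995]
tool_rot: [-0.101, 0.995, -0.001, 0.003]
contact_force: [-4.1, -2.1, 13.1]
opening: 0.0232
```

Request:
jog_arm --pt "0 0 0.0045 0 0 0 0" --pt "0 0 0.0045 0 0 0 0"

```text
time_s: 13.3
tcp_pos: [0.5813, 0.0955, 0.0995]
tool_rot: [-0.101, 0.995, -0.001, 0.003]
contact_force: [-4.1, -1.8, 13.1]
opening: 0.0232
```

Request:
jog_arm --pt "0 0 0.0045 0 0 0 0" --pt "0 0 0.0045 0 0 0 0"

```text
time_s: 13.5
tcp_pos: [0.5813, 0.0954, 0.0995]
tool_rot: [-0.101, 0.995, -0.001, 0.004]
contact_force: [-3.4, -1.8, 12.4]
opening: 0.0236
```

The bedding push held at about 16 N net for over 0.6 s. Lifting off now.

Request:
jog_arm --pt "0 0 -0.01 0 0 0 0" --pt "0 0 -0.03 0 0 0 0" --pt "0 0 -0.1 0 0 0 0" --pt "0 -0.1 -0.03 0 0 0 0" --pt "0 -0.13 0 0 0 0 0"

```text
time_s: 14.0
tcp_pos: [0.5947, 0.0354, 0.1541]
tool_rot: [-0.108, 0.994, 0.001, 0.004]
contact_force: [1.0, -0.4, -3.1]
opening: 0.0228
```

```bash
python3 -c "
from plan import *
go([.575,-.27,.14],90)"; python3 cyl.py s14 -0.032
```

```text
t 14.0 tcp [594.7  35.4 154.1] yawY 102.37 tilt(z) [ 0.0086  0.0036 -1.    ] F [ 1.04 -0.4  -3.08] T [-0.05 -0.05 -0.  ] open 22.8
shift total mm [  84.8 -294.2   12.9]  frac total [ 0.2825 -0.9805  0.0429] rows>= 7.0
turn frac total [0.0017 0.0057 0.1374] deg [ 0.15  0.51 12.37]
cyl y,z,slope [-30.7  29.5  -5.7] 857 xmin -0.098 rms 3.01
t 14.05 tcp [596.1  26.5 154.2] yawY 101.91 tilt(z) [ 0.01   -0.0011 -0.9999] F [ 1.49 -7.67 -3.04] T [-0.65 -0.24 -0.01] open 23.1
```

View pics/s14c.png

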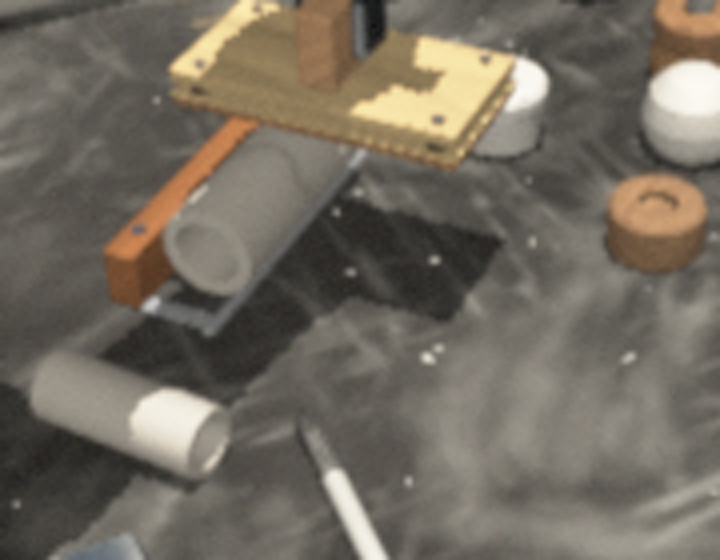

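The offcut stays seated, with its end at crop (210,250) between rail and strip. I'll carry the float back to its clear spot.

Request:
jog_arm --pt "0.04 -0.13 0 0 0 0 0" --pt "0.04 -0.13 0 0 0 0 0" --pt "0.04 -0.13 0 0 0.002 0 0" --pt "0.04 -0.13 0 0 0.002 0 0" --pt "0.04 -0.13 0 0 0 0 0"

```text
time_s: 14.55
tcp_pos: [0.5803, -0.1765, 0.1559]
tool_rot: [-0.109, 0.994, 0.0, 0.004]
contact_force: [1.1, -0.2, -3.7]
opening: 0.0231
```

Request:
jog_arm --pt "0.04 -0.13 0 0 0 0.03 0" --pt "0.03 -0.1 0 0 0 0.05 0" --pt "0 0 0.05 0 0 0.04 0" --pt "0 0 0.05 0 0 0 0" --pt "0 0 0 0 0 0 0"

```text
time_s: 15.05
tcp_pos: [0.5714, -0.2591, 0.1263]
tool_rot: [-0.007, 1.0, -0.001, 0.005]
contact_force: [-1.1, 0.9, -3.1]
opening: 0.0232
```

```bash
python3 -c "
from plan import *
go([.570,-.28,.07],88)
im=snap('top','t15')"
```

```text
t 15.05 tcp [ 571.4 -259.1  126.3] yawY 90.82 tilt(z) [ 0.0096 -0.0026 -1.    ] F [-1.11  0.86 -3.12] T [0.03 0.04 0.05] open 23.2
shift total mm [  2.3 -20.7  56.4]  frac total [ 0.0076 -0.0691  0.1879] rows>= 2.0
turn frac total [-0.0016  0.0061  0.0314] deg [-0.14  0.55  2.83]
```

View pics/t15.png

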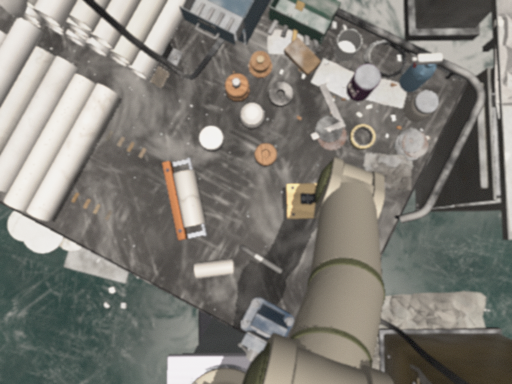

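The top view shows the offcut at (190,198) between rail and strip, and the float over a clear spot at (310,200). I'll lower the float.

Request:
jog_arm --pt "0 -0.03 0.06 -0.001 0.003 0.01 0" --pt "0 0 0.1 0 0 0 0" --pt "0 0 0.08 0 0 0 0" --pt "0 0 0 0 0 0 0"

```text
time_s: 15.5
tcp_pos: [0.5766, -0.2632, 0.056]
tool_rot: [-0.006, 1.0, 0.0, 0.005]
contact_force: [-0.7, 1.1, -3.4]
opening: 0.0231
```

```bash
python3 - <<'E'
from plan import *
go([.570,-.27,.045],90)
im=dict(np.load("pics/t15.npz")); W=world(im); P=W.reshape(-1,3); P=P[np.isfinite(P[:,2])]
a=np.radians(12.2); r=P[:,:2]-[.5813,.1272]; x=r@[np.cos(a),np.sin(a)]; y=r@[-np.sin(a),np.cos(a)]
m=(P[:,2]>.048)&(P[:,2]<.075)&(abs(x)<.12)&(y>-.08)&(y<.01)
print(m.sum(),cv2.minAreaRect((np.c_[x,y][m]*1000).astype(np.float32)))
E
```

```text
t 15.5 tcp [ 576.6 -263.2   56. ] yawY 90.66 tilt(z) [ 1.030e-02  2.000e-04 -9.999e-01] F [-0.67  1.07 -3.39] T [-0.05  0.11 -0.03] open 23.1
shift total mm [ 6.8 -6.7 11. ]  frac total [ 0.0228 -0.0223  0.0366] rows>= 1.0
turn frac total [0.0001 0.0066 0.0073] deg [0.01 0.59 0.66]
971 ((-3.9051742553710938, -29.94696807861328), (52.28610610961914, 149.7830810546875), 89.08544158935547)
```

Request:
jog_arm --pt "0 0 0.03 0 0.004 0 0" --pt "0 0 0.01 0 0 0 0" --pt "0 0 0.003 0 0 0 0"

```text
time_s: 15.8
tcp_pos: [0.5789, -0.2616, 0.045]
tool_rot: [-0.008, 1.0, 0.0, 0.003]
contact_force: [-0.3, -0.5, -2.4]
opening: 0.0234
```

Request:
jog_arm --pt "0 0 0.004 0 0 0 0" --pt "0 0 0.003 0 0 0 0"

```text
time_s: 16.0
tcp_pos: [0.5797, -0.2617, 0.0443]
tool_rot: [-0.008, 1.0, -0.0, 0.004]
contact_force: [0.3, 0.5, -3.2]
opening: 0.0233
```

```bash
python3 -c "
from plan import *
st()"
```

```text
t 16.0 tcp [ 579.7 -261.7   44.3] yawY 90.94 tilt(z) [ 8.3e-03 -6.0e-04 -1.0e+00] F [ 0.27  0.55 -3.23] T [-0.03 -0.02  0.02] open 23.3
```

Request:
jog_arm --pt "0 0 0.006 0 0.004 0 0" --pt "0 0 0.005 0 0 0 0"

```text
time_s: 16.2
tcp_pos: [0.5802, -0.2619, 0.0418]
tool_rot: [-0.008, 1.0, -0.001, 0.001]
contact_force: [0.1, -0.2, -3.4]
opening: 0.0232
```

Request:
jog_arm --pt "0 0 0.005 0 0 0 0" --pt "0 0 0.004 0 0 0 0"

```text
time_s: 16.4
tcp_pos: [0.5801, -0.262, 0.0399]
tool_rot: [-0.008, 1.0, -0.001, 0.002]
contact_force: [-2.8, 2.1, 9.8]
opening: 0.0233
```

Down on the table, bearing about 13 N. Releasing.

Request:
jog_arm --pt "0 0 0 0 0 0 0" --pt "0 0 0 0 0 0 1" --pt "0 0 0 0 0 0 1" --pt "0 0 0 0 0 0 1" --pt "0 0 0 0 0 0 1"

```text
time_s: 16.9
tcp_pos: [0.581, -0.2626, 0.0413]
tool_rot: [-0.008, 1.0, -0.001, 0.003]
contact_force: [-0.3, -0.5, 0.2]
opening: 0.0799
```

Request:
jog_arm --pt "0 0 0 0 0 0 1" --pt "0 0 -0.04 0 0 0 1" --pt "0 0 -0.1 0 0 0 1" --pt "0 0 -0.15 0 0 0 1" --pt "0 0 -0.15 0 0 0 1"

```text
time_s: 17.4
tcp_pos: [0.5773, -0.2609, 0.1724]
tool_rot: [-0.008, 1.0, 0.001, -0.003]
contact_force: [0.4, 0.1, 0.1]
opening: 0.0852
```

Request:
jog_arm --pt "0 0 -0.1 0 0 0 1" --pt "0 -0.15 0 0 0 0 1" --pt "0 -0.15 0 0 0 0 1" --pt "0 -0.15 0 0 0 0 1" --pt "0 0 0 0 0 0 1"

```text
time_s: 17.9
tcp_pos: [0.5835, -0.3997, 0.2184]
tool_rot: [-0.011, 1.0, -0.002, 0.005]
contact_force: [-0.9, 0.4, -1.0]
opening: 0.0857
```

```bash
python3 - <<'E'
from plan import *
st(); im=snap('top','t16'); snap('scene','s16'); W=world(im); P=W.reshape(-1,3); P=P[np.isfinite(P[:,2])]
a=np.radians(12.2); r=P[:,:2]-[.5813,.1272]; x=r@[np.cos(a),np.sin(a)]; y=r@[-np.sin(a),np.cos(a)]
m=(P[:,2]>.048)&(P[:,2]<.075)&(abs(x)<.12)&(y>-.08)&(y<.01)
print("offcut stop frame",cv2.minAreaRect((np.c_[x,y][m]*1000).astype(np.float32)),np.median(P[m,2]))
m=(abs(P[:,0]-.58)<.06)&(abs(P[:,1]+.262)<.1)&(P[:,2]>.015)&(P[:,2]<.035)
A=np.c_[P[m][:,:2],np.ones(m.sum())]; c=np.linalg.lstsq(A,P[m,2],rcond=None)[0]; print("deck",m.sum(),"slope",c[:2],"z",np.median(P[m,2]))
W0=world(dict(np.load("pics/top0.npz")))
for n,(u,v) in dict(plug=(211,138),marker=(265,260),chuck=(265,154)).items():
    print(n,W0[v-8:v+9,u-8:u+9].reshape(-1,3).mean(0).round(3),W[v-8:v+9,u-8:u+9].reshape(-1,3).mean(0).round(3))
E
```

```text
t 17.9 tcp [ 583.5 -399.7  218.4] yawY 91.21 tilt(z) [ 0.0097 -0.0047 -0.9999] F [-0.9   0.36 -1.02] T [-0.07  0.01 -0.02] open 85.7
offcut stop frame ((-3.9625091552734375, -30.16468048095703), (149.6232452392578, 52.2949104309082), 0.3453211486339569) 0.057394176048064384
deck 1840 slope [-0.00154306  0.00096855] z 0.02404512049689645
plug [0.748 0.034 0.047] [nan nan nan]
marker [nan nan nan] [nan nan nan]
chuck [nan nan nan] [nan nan nan]
```

View pics/t16.png

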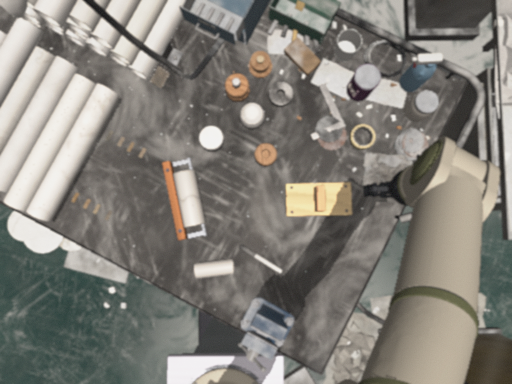

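View pics/s16.png

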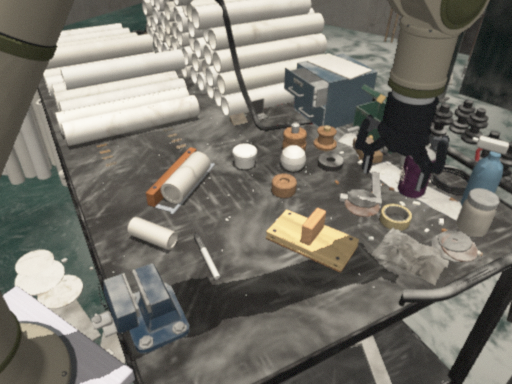

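In both final pictures the offcut is seated (top view (190,198)) and the float lies flat and released at (320,200). The plug (211,138), chuck (265,154) and marker (265,260) are where they started. Handing in.

```bash
python3 -c "
from station import robot
print(robot.job_done())"
```

```text
the job is handed in; nothing more can be done
None
```

I rolled the larger tube (60 mm across) under the cork face, over the keeper strip and home against the rail. I then lifted off, re-centred the float and bedded the offcut with about 16 N for over 0.6 s. After that I laid the float flat in the open, near where it started, and released it. The job was handed in at about 18 s of the 72 s; it reports no verdict.

**Offcut:** its centre is at x about -4 mm and y about -30 mm in the stop's frame, parallel to the rail within about 0.4°.

**Float:** the deck top reads 24 mm with a slope under 0.002 rad, so it lies flat. It is well clear of the offcut and the stop.

**Forces on the stone:** net force read at most about 17 N, counting the float's weight of about 3.4 N. It was only read at the end of each move, so brief peaks in between were not seen.

**Checks that failed or disagreed:**
- My before-and-after depth comparison for the plug, marker and chuck returned no usable numbers because of missing depth readings. I judged them unmoved only by eye, from their matching pixel positions in the top view.
- The scene-camera tube fit was disturbed by the rail once the offcut was seated, reading -31 to -32 mm and a skew up to 0.8°. The top view agreed within about 2 mm.

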